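# Sweep eye blanks through the gate into the slot

## Task

Sweep the three round white eye blanks along the grey sorting tray and through its narrow gate, one at a time, so that each drops into the slot behind the gate; any order will do. Only push them over the deck with the fingertips, never picking one up or lifting it, and leave the jar, the tin, the bottle and the brush where they are.

Things in the scene. Friction and masses are not known exactly. Their poses are not given: they have to be found in the camera images.
- tray: sorting tray fixed to the table: plywood block, level grey deck 85 mm above the table, steel fences 14 mm above the deck, 6 mm thick. Origin at table height under the deck; y points along the deck to the gate, z up. Inside the fences the deck runs from x -135 to +135 and y -150 to +120 mm; it ends at y +120, where the end fence's inner face is. The gate is a gap in the middle of that fence.
- gate (a point): middle of the gate, on the deck's edge (tray frame x 0, y 120, z 85 mm). The gap is 44 mm wide; on each side a 14 mm high guide strip runs back at 45 degrees from (x +-22, y 120) to (x +-62, y 80), making a funnel. A blank whose centre is pushed past the deck's edge here tips over it and falls into the slot.
- slot (a point): centre of the slot's floor: an open-topped well right behind the gate, 48 mm wide (x) and 62 mm long (y), 80 mm deep below the deck (tray frame x 0, y 151, z 5 mm)
- blank_a_center (a point): centre (6 mm above the flat underside) of an eye blank: a plain white round disc lying flat on the deck, 36 mm across, 12 mm high, its rim straight for the lowest 7 mm, then bevelled to a flat top 26 mm across; about 25 g, slides freely. The three blanks are alike.
- blank_b_center (a point): centre (6 mm above the flat underside) of an eye blank: a plain white round disc lying flat on the deck, 36 mm across, 12 mm high, its rim straight for the lowest 7 mm, then bevelled to a flat top 26 mm across; about 25 g, slides freely. The three blanks are alike.
- blank_c_center (a point): centre (6 mm above the flat underside) of an eye blank: a plain white round disc lying flat on the deck, 36 mm across, 12 mm high, its rim straight for the lowest 7 mm, then bevelled to a flat top 26 mm across; about 25 g, slides freely. The three blanks are alike.
- jar: small amber jar with a black cap, 34 mm across, 46 mm high, standing on the deck beside the way to the gate; origin at the centre of its underside. Leave alone.
- tin: small plain metal tin, 38 mm across, 34 mm high, standing on the deck beside the way to the gate; origin at the centre of its underside. Leave alone.
- bottle: black paint bottle with a blue cap, 54 mm across, 140 mm high, standing on the table past the slot end of the tray (+y); origin at the centre of its underside. Leave alone.
- brush: paint brush lying on the table off the other end of the tray (-y); about 0.2 m long, 42 mm wide, 20 mm high; origin under its middle. Leave alone.
Not all that is in view belongs to the job. What is shaped like the part that bears blank_a_center but turquoise is not meant.

How it is judged:
By the outcome, as a careful person would: the job done as asked, in the order asked, and still so for the second after the job is handed in, with the robot touching nothing.
It also fails if it takes over 64 s, if anything falls off the work surface, if the arm or the gripper's body presses on something with over 40 N, if the wrist force passes 120 N, or if a joint passes its speed limit or range.

## Robot

A 6-joint arm with a two-finger parallel gripper is mounted at the origin on the work surface. World frame = base frame: x ahead of the robot, y to its left, z up, the work surface at z = 0. Lengths are in m, angles in rad, forces in N, time in s.
With the tool pointing down it reaches from about 0.35 to 0.775 m from the base axis. Payload 5.5 kg.
Tool frame: the origin (TCP) lies at the very end of the fingers, on their centre line; the grasp point (between the pads) lies 19 mm behind it; z points along the fingers, y is the direction in which the jaws open and shut (so a half turn about z gives the same grasp; the last joint's range is limited). The gripper opens to 85 mm and grips with 20 to 120 N. Pads are 22 mm wide; open, the fingers measure 114 mm over their backs; the gripper's body (76 mm by 85 mm) begins 54 mm behind the grasp point. The pads swing forward as they close: fully open they stand 13 mm farther back than shut.
Start: joints at [-1.455, 0.313, 0.046, 1.304, 0, 1.431], TCP at [0.145, -0.556, 0.231] pointing down, gripper open.
Joint ranges: [-2.76, 2.76], [-0.86, 1.69], [-1.03, 1.26], [-2.2, 2.34], [-1.47, 1.5], [-3.14, 3.14]. Speed limits (rad/s): [2.57, 2.57, 3.14, 3.14, 3.14, 3.14].

## Interface

Orientations are given as a unit quaternion [w, x, y, z].
In Python, from workcell import get_state, read_camera, hand_in, find_in, silhouettes gives the robot as it stands. The module is installed in compiled form; this text tells all that it offers.
- The arm moves only by the tool send_rows, never from a script. Its argument "deltas" is a list that holds one entry, the list of rows, each a list of 6 numbers: the shift along the world's x, y, z in cm, then the turn, a rotation vector about the world's x, y, z in degrees. In form: [[[dx, dy, dz, wx, wy, wz], ...]]. A call has 1 to 12 rows; each row is the pose to reach, as a shift and turn from the pose commanded when the call began; what a row does not reach only later rows make up. A row lasts 1/10 s, in which the tool goes at most 50 mm and 8.59 degrees, less where a joint would pass 70% of its speed; a pose out of reach is approached as far as the arm can. A call with a gripper value outside its range is refused whole. "jaw" is the opening, from -1 (shut) to 1 (fully open), so that 0 is half open, set as the call begins (left out, the last holds). The fingers move at their own pace and stop on an object; "force" is the grip in N (left out, the last holds). Time passes only in rows, so rows that repeat a pose let the fingers close. It gives the time, the measured TCP pose, the force and the opening at its end, in the units of the state.
- get_state(): the state, without advancing time (a new reading comes with each control period).
- read_camera(name): name is "scene" or "top"; returns a dict with "img" (480x640x3 uint8, red, green, blue), "z_map" (480x640 float32, m along the optical axis (not along the pixel's ray), 0 where there is no reading), "vfov" (degrees; the focal length in pixels is half the picture's height over the tangent of half this angle, whatever the lens; pixels are square), "cx", "cy" (the principal point, pixels), "k1" (the pictures are not rectified: a ray, as slopes to the right and down, at radius r is drawn at 1 + k1 r^2 times it, then the intrinsics apply), "R" (3x3) and "t" (3): a world point X has camera coordinates R X + t. Camera axes: x right, y down, z forward; pixel columns grow to the right and rows downward; lengths in m; the calibration is good to about 2 mm. A picture is of the moment at which its call begins.
- hand_in(): hands the job in, once; it reports no verdict.
Trained networks look in a picture, given as the dict that the camera call returned (one of the last four; its "shot" number tells which), for a name from the list of things; names that differ only in an ending like _2 or _b are one class to them, and where a whole thing is asked for, a point or a joint stands for the part that bears it (a point fixed in the world has none). Each returns a list of dicts, best first, with "conf" (0 to 1); they miss things now and then, are a little off and sometimes report something else, mostly with a low value. They report only what shows in the picture. A call takes as long as a camera call. They do not tell look-alikes from the thing itself.
- find_in(picture, thing): "box" ([centre column, centre row, width, height] in pixels, round what is visible of it).
- silhouettes(picture, thing): "mask" (480x640 bool, what is visible of it) and "box" ([centre column, centre row, width, height] in pixels, round what is visible of it).
The state is a dict: "clock": time; "joint_pos": joint angles; "qvel": joint speeds; "tau": joint torques, N m; "tcp_pos": TCP position; "orientation": TCP orientation; "wrist_force": force on the tool from outside, world axes, zero at the start; "ft_torque": the same for the moment, N m; "finger_gap": finger opening in m.
Only numpy, scipy, OpenCV 4.12 (cv2) and the standard library are available. Lean on these libraries where they do the work, as an engineer would, in place of code of your own. Each camera call takes 0.05 s, during which the arm holds its last target.

## Working session

There is one attempt and no reset: what is moved stays moved. The work goes in short steps, Python scripts to look and compute and a tool call to move; the robot and the scene stay as the last step left them, time stands still between calls to the robot, and variables do not carry over. Pictures are saved under pics/ and viewed, and the job is handed in when it is done.

Besides the shell and the picture viewer there is one more tool, called after "Emit:" by a JSON object that holds its "method" and its "body". send_rows: Moves the arm, as the interface text tells. Its arguments: {"type":"object","properties":{"deltas":{"type":"array","items":{"type":"array","items":{"type":"array","items":{"type":"number"}}}},"jaw":{"type":"number"},"force":{"type":"number"}},"required":["deltas"]}

```bash
mkdir -p pics
python3 - <<'E'
from workcell import *
import cv2,pickle
print(get_state())
for n in("scene","top"):
    p=read_camera(n); pickle.dump(p,open(n+'.pkl','wb'))
    cv2.imwrite(f'pics/{n}0.png',p['img'][:,:,::-1])
    print(n,p['vfov'],p['cx'],p['cy'],p['k1'],p['R'],p['t'])
    for th in("blank_a_center","tray","jar","tin","bottle","brush"):
        print(th,[(round(d['conf'],2),[round(float(v)) for v in d['box']]) for d in find_in(p,th)])
E
```

```text
{'clock': 0.0, 'joint_pos': array([-1.45459566e+00,  3.14041792e-01,  4.50262247e-02,  1.30360081e+00,
       -2.93292911e-06,  1.43119948e+00]), 'qvel': array([ 3.15673187e-03,  8.34487193e-05,  1.85618521e-06, -3.94100166e-04,
       -9.75509423e-04, -1.04462747e-03]), 'tau': array([-5.23538856e-04, -4.80623496e+01,  2.98535639e+01,  1.91967847e-02,
       -1.16042784e-04, -7.48114584e-07]), 'tcp_pos': array([ 0.1454192 , -0.55580286,  0.23040464]), 'orientation': array([-9.09980709e-04,  9.91831687e-01,  1.27550291e-01,  9.17895973e-06]), 'wrist_force': array([-0.03371765, -0.34634872, -0.45394334]), 'ft_torque': array([ 0.01416927, -0.026557  ,  0.01518588]), 'finger_gap': 0.08531951338340331}
scene 46.37179521141913 307.7569233228254 231.3454598526097 0.019061954430860773 [[ 0.53404285  0.84516951 -0.02206206]
 [ 0.54389955 -0.36342151 -0.75637166]
 [-0.64728009  0.39193533 -0.65376997]] [-0.30555525 -0.28039511  1.69134387]
blank_a_center [(0.7, [292, 245, 21, 16]), (0.64, [300, 335, 20, 18]), (0.5, [335, 312, 19, 17]), (0.45, [291, 186, 15, 23])]
tray [(0.88, [293, 245, 169, 139])]
jar [(0.73, [291, 184, 16, 22]), (0.61, [292, 246, 169, 138])]
tin [(0.59, [337, 238, 18, 22])]
bottle [(0.67, [437, 169, 26, 52]), (0.17, [292, 243, 171, 140])]
brush [(0.67, [153, 345, 70, 64])]
top 56.95966215504781 327.4932924673877 240.2169623204939 0.028736079918580505 [[-1.04945534e-03 -9.99906659e-01  1.36224928e-02]
 [-9.94276351e-01 -4.11990295e-04 -1.06838043e-01]
 [ 1.06833683e-01 -1.36566442e-02 -9.94183112e-01]] [0.00586716 0.63455166 0.98880753]
blank_a_center [(0.66, [369, 238, 15, 16]), (0.63, [396, 178, 13, 13]), (0.53, [357, 180, 15, 11])]
tray [(0.86, [344, 267, 169, 145])]
jar [(0.73, [326, 310, 14, 16]), (0.73, [347, 268, 169, 147])]
tin [(0.7, [332, 213, 21, 22])]
bottle [(0.6, [158, 260, 41, 27])]
brush [(0.65, [508, 234, 38, 80])]
```

Run:
```python
import pickle,cv2
s=pickle.load(open('scene.pkl','rb'))['img'][:,:,::-1];t=pickle.load(open('top.pkl','rb'))['img'][:,:,::-1]
cv2.imwrite('pics/s1.png',cv2.resize(s[140:380,180:480],None,fx=2.5,fy=2.5,interpolation=2))
cv2.imwrite('pics/t1.png',cv2.resize(t[150:360,230:470],None,fx=2.8,fy=2.8,interpolation=2))
```

```text
(no output)
```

View pics/s1.png

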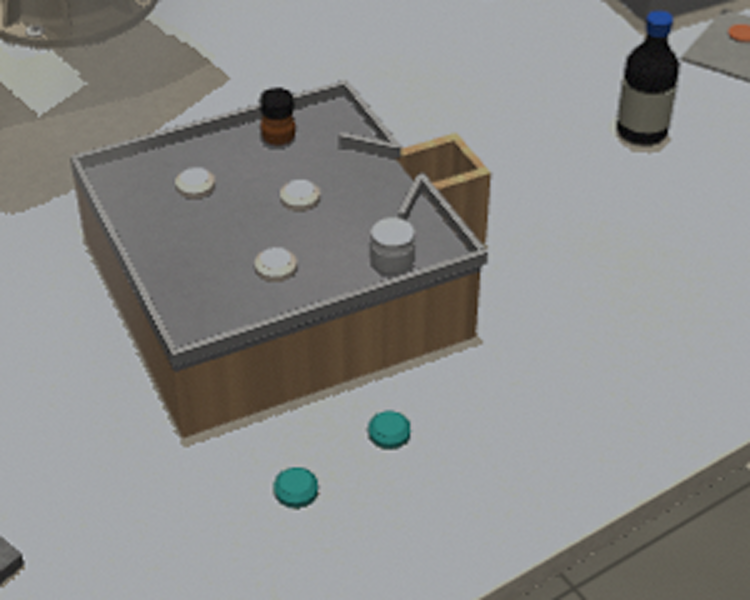

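View pics/t1.png

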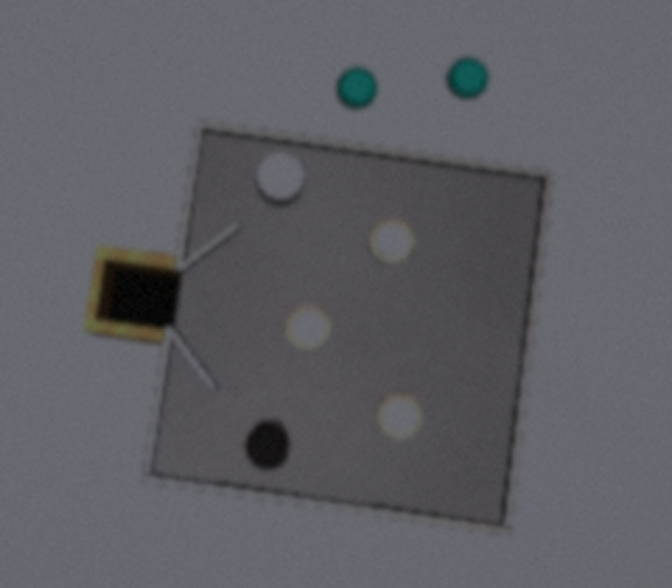

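View pics/top0.png

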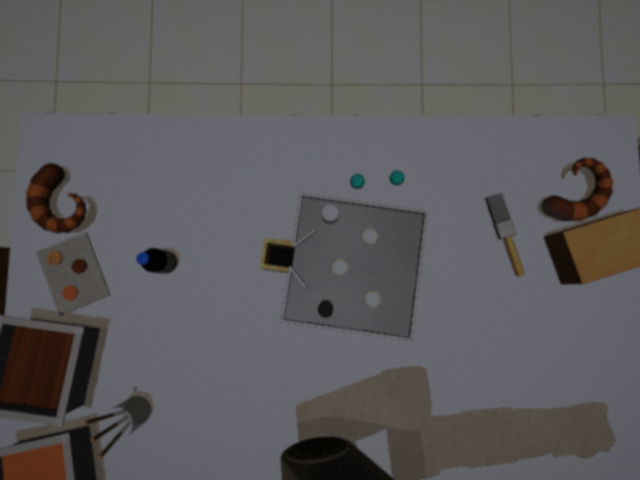

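White discs on the deck, in the top picture: (370,236), (340,267) and (373,299). These fit the description. The turquoise discs at (357,181) and (397,177) lie off the tray and are decoys. The enlarged crop confirms this. Next I measure poses.

```bash
cat > h.py <<'E'
import numpy as np,cv2,pickle
def K(p):
    f=240/np.tan(np.radians(p['vfov']/2)); return np.array([[f,0,p['cx']],[0,f,p['cy']],[0,0,1]]),np.array([p['k1'],0,0,0,0.])
def proj(p,X):
    k,d=K(p); return cv2.projectPoints(np.array(X,float).reshape(-1,1,3),cv2.Rodrigues(p['R'])[0],p['t'],k,d)[0][:,0]
def ray(p,uv,z):
    k,d=K(p); n=cv2.undistortPoints(np.array(uv,float).reshape(-1,1,2),k,d)[:,0]
    D=np.c_[n,np.ones(len(n))]@p['R']; c=-p['R'].T@p['t']
    return c+D*((z-c[2])/D[:,2:])
def whites(p,box,thr=None):
    c0,r0,c1,r1=box; im=p['img'].astype(float)
E
python3 - <<'E'
from h import *
from scipy.optimize import least_squares
from workcell import *
t=read_camera('top');s=read_camera('scene')
pickle.dump(t,open('top.pkl','wb'));pickle.dump(s,open('scene.pkl','wb'))
ct=np.array([[202,128],[546,177],[505,523],[150,475]])/2.8+[230,150]
cs=np.array([[486,252],[175,352],[75,158],[347,85]])/2.5+[180,140]
# corner order: far gate, far -y, near -y, near gate
W=ray(t,ct,.099);W2=ray(s,cs,.099);print(W.round(3),W2.round(3))
# tray y -> toward gate. far(+x world): tray x = +
T=np.array([[141,126],[141,-156],[-141,-156],[-141,126]])/1000.
def M(q,P): c,s_=np.cos(q[2]),np.sin(q[2]); P=np.asarray(P); return np.c_[q[0]+c*P[:,0]-s_*P[:,1],q[1]+s_*P[:,0]+c*P[:,1]]
for A in(W,W2):
    r=least_squares(lambda q:(M(q,T)-A[:,:2]).ravel(),[.5,0,0]);print(r.x.round(4),(r.fun*1000).round(1))
for n,p,z in(('top',t,.091),('scene',s,.091)):
    for d in silhouettes(p,'blank_a_center'):
        m=d['mask'];ys,xs=np.nonzero(m);print(n,round(d['conf'],2),xs.mean().round(1),ys.mean().round(1),m.sum(),ray(p,[xs.mean(),ys.mean()],z).round(4))
    for th,z in(('jar',.085+.04),('tin',.085+.03)):
        for d in silhouettes(p,th)[:1]:
            m=d['mask'];ys,xs=np.nonzero(m);print(n,th,xs.mean().round(1),ys.mean().round(1),ray(p,[xs.mean(),ys.mean()],.085+(.023 if th=='jar' else .017) if n=='scene' else z).round(4))
E
```

```text
[[ 0.725  0.062  0.099]
 [ 0.687 -0.206  0.099]
 [ 0.422 -0.168  0.099]
 [ 0.458  0.1    0.099]] [[ 0.734  0.066  0.099]
 [ 0.693 -0.207  0.099]
 [ 0.422 -0.168  0.099]
 [ 0.465  0.102  0.099]]
[ 0.5753 -0.0384 -0.1397] [ 7.1  4.9  6.3 -6.3 -8.3 -4.8 -5.1  6.2]
[ 0.5805 -0.0369 -0.1459] [ 4.4  1.2  4.6 -4.5 -3.7 -2.6 -5.3  5.9]
top 0.67 396.4 178.2 178 [[ 0.7668 -0.1465  0.091 ]]
top 0.61 369.7 236.4 206 [[ 0.6368 -0.0857  0.091 ]]
top 0.45 357.4 181.3 158 [[ 0.7598 -0.06    0.091 ]]
top jar 325.0 309.5 [[0.4807 0.0123 0.125 ]]
top tin 329.6 213.8 [[0.6827 0.0023 0.115 ]]
scene 0.64 297.5 334.7 231 [[ 0.8516 -0.1958  0.091 ]]
scene 0.63 289.8 245.7 177 [[ 0.6404 -0.0858  0.091 ]]
scene 0.63 335.2 312.0 224 [[ 0.8446 -0.1094  0.091 ]]
scene jar 290.6 186.2 [[0.4799 0.0134 0.108 ]]
scene tin 336.7 238.6 [[0.687  0.0022 0.102 ]]
```

```bash
cat >> h.py <<'E'
def M(q,P): c,s_=np.cos(q[2]),np.sin(q[2]); P=np.asarray(P,float); return np.c_[q[0]+c*P[:,0]-s_*P[:,1],q[1]+s_*P[:,0]+c*P[:,1]]
def overlay(p,q,fn,box,f,pts=()):
    c0,r0,c1,r1=box; im=cv2.resize(p['img'][r0:r1,c0:c1,::-1],None,fx=f,fy=f,interpolation=2)
    im=np.clip(im.astype(float)*(150/im.mean()),0,255).astype(np.uint8)
    def line(P,z,col,cl=True):
        X=np.c_[M(q,np.array(P)/1000),np.full(len(P),z)]; uv=((proj(p,X)-[c0,r0]+.5)*f)
        cv2.polylines(im,[np.round(uv*8).astype(np.int32)],cl,col,1,cv2.LINE_AA,3)
    line([[141,126],[141,-156],[-141,-156],[-141,126]],.099,(0,0,255))
    line([[135,120],[135,-150],[-135,-150],[-135,120]],.099,(0,255,0))
    line([[62,80],[22,120]],.099,(255,0,0),0);line([[-62,80],[-22,120]],.099,(255,0,0),0)
    line([[24,120],[24,182],[-24,182],[-24,120]],.085,(255,0,255))
    for P in pts:
        a=np.linspace(0,6.28,30);X=np.c_[P[0]+.018*np.cos(a),P[1]+.018*np.sin(a),np.full(30,.088)]
        uv=((proj(p,X)-[c0,r0]+.5)*f); cv2.polylines(im,[np.round(uv*8).astype(np.int32)],True,(0,200,255),1,cv2.LINE_AA,3)
    cv2.imwrite(fn,im)
E
python3 - <<'E'
from h import *
from scipy.optimize import least_squares
t=pickle.load(open('top.pkl','rb'));s=pickle.load(open('scene.pkl','rb'))
# depth: world points of fence tops
for p,n in((t,'top'),(s,'scene')):
    k,d=K(p); v,u=np.mgrid[:480,:640]; nn=cv2.undistortPoints(np.c_[u.ravel(),v.ravel()].astype(float).reshape(-1,1,2),k,d)[:,0]
    z=p['z_map'].ravel(); C=np.c_[nn,np.ones(len(nn))]*z[:,None]; X=(C-p['t'])@p['R']
    reg=(z>0)&(X[:,0]>.38)&(X[:,0]<.78)&(X[:,1]>-.26)&(X[:,1]<.2)
    dk=reg&(abs(X[:,2]-.085)<.004); print(n,'deck z',np.median(X[dk,2]),dk.sum())
    hi=reg&(X[:,2]>.094)&(X[:,2]<.104);print(hi.sum())
    # deck+fence area bbox in tray frame
    a=reg&(X[:,2]>.078)&(X[:,2]<.11)
    def sdf(q):
        P=X[a,:2]-q[:2];c,s_=np.cos(q[2]),np.sin(q[2]);return P@np.array([[c,-s_],[s_,c]])
    P=sdf([.578,-.037,-.1418]); print(np.percentile(P,[.3,1,5,95,99,99.7],axis=0).round(3).T)
im=t['img'].astype(float);
# blanks
for p,n,b in((t,'top',(300,200,420,330)),(s,'scene',(200,160,380,290))):
    c0,r0,c1,r1=b;g=p['img'][r0:r1,c0:c1].astype(float).mean(2); g=cv2.GaussianBlur(g,(0,0),.7)
    thr=np.median(g)+ (np.percentile(g,99)-np.median(g))*.5
    nl,l,st,ce=cv2.connectedComponentsWithStats((g>thr).astype(np.uint8))
    for i in range(1,nl):
        if 60<st[i,4]<400: print(n,(ce[i]+[c0,r0]).round(1),st[i,2:],ray(p,ce[i]+[c0,r0],.093).round(4)[0])
q=[.578,-.0375,-.142]
overlay(t,q,'pics/ot.png',(230,150,470,360),3.2)
overlay(s,q,'pics/os.png',(200,150,420,320),3.5)
E
```

```text
top deck z 0.08418078404962312 13922
2044
[[-0.143 -0.141 -0.131  0.126  0.135  0.137]
 [-0.156 -0.154 -0.145  0.117  0.17   0.185]]
scene deck z 0.08482548056858177 8612
1793
[[-0.143 -0.141 -0.136  0.138  0.14   0.141]
 [-0.157 -0.156 -0.145  0.12   0.175  0.185]]
top [329.7 211.8] [ 16  15 188] [0.6908 0.0016 0.093 ]
top [369.6 235.6] [ 14  14 156] [ 0.6383 -0.0855  0.093 ]
top [339.7 266.8] [ 15  15 174] [ 0.5703 -0.0199  0.093 ]
top [416.9 310.3] [  7  49 222] [ 0.4773 -0.185   0.093 ]
top [372.5 298.5] [ 14  15 170] [ 0.5022 -0.0901  0.093 ]
top [314.5 327.3] [ 41   6 146] [0.4417 0.0344 0.093 ]
scene [204.4 171.5] [ 14  23 180] [ 0.2891 -0.1231  0.093 ]
scene [257.4 211.5] [ 15  10 110] [ 0.5028 -0.0887  0.093 ]
scene [299.4 216.5] [ 15  10 115] [ 0.571  -0.0189  0.093 ]
scene [336.6 232.1] [ 17  11 139] [0.6611 0.02   0.093 ]
scene [289.6 244.2] [ 16  11 138] [ 0.6381 -0.0846  0.093 ]
```

View pics/ot.png

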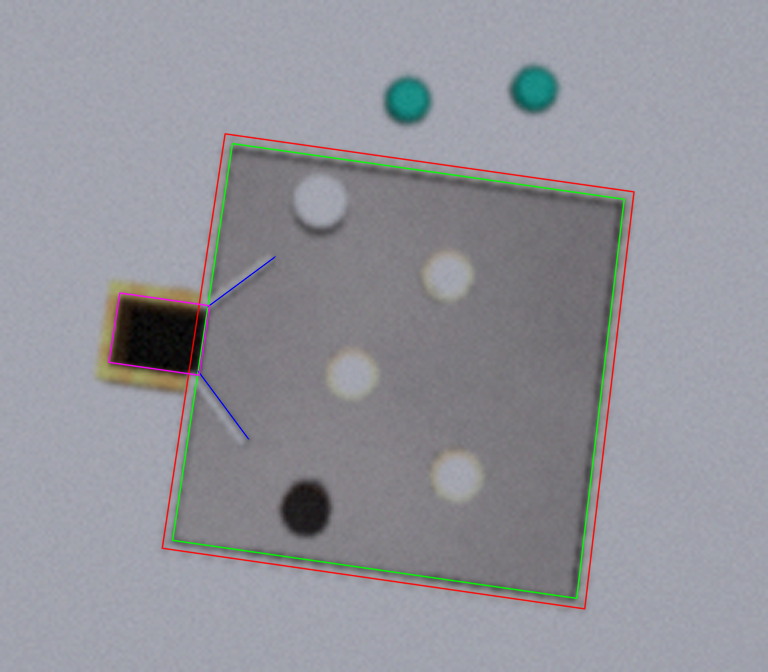

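View pics/os.png

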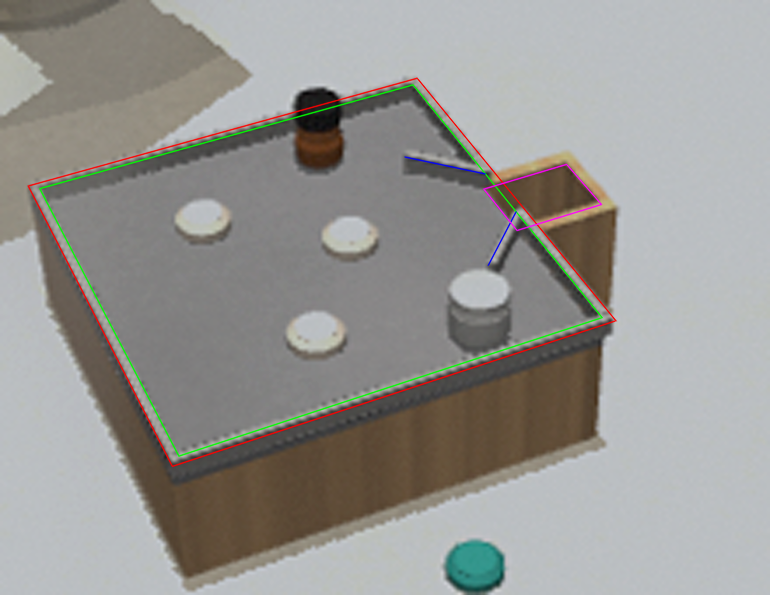

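Tray model overlay agrees with both pictures: origin about (0.578, -0.0375) and yaw -0.142. The blanks in tray mm are B(-9,17), A(66,-38) and C(-67,-62). 

Plan: open the fingers about 24 mm so they cradle each disc, then sweep with the heading fixed along tray +y.

Emit:
{"method": "send_rows", "body": {"deltas": [[[3,3.55,0,0,0,4.8],[6,7.1,0,0,0,9.6],[9,10.65,0,0,0,14.4],[12,14.2,0,0,0,19.2],[15,17.75,0,0,0,24],[18,21.3,0,0,0,28.8],[21,24.85,0,0,0,33.6],[24,28.4,0,0,0,38.4],[27,31.95,0,0,0,43.2],[30,35.5,0,0,0,48],[33,39,0,0,0,52.8],[36,42.6,0,0,0,57.6]]], "jaw": -0.44, "force": 30}}

```text
clock: 2.3
tcp_pos: [0.5066, -0.1287, 0.2316]
orientation: [0.0, 0.807, 0.591, 0.0]
wrist_force: [0.5, -0.8, -0.4]
finger_gap: 0.024
```

Emit:
{"method": "send_rows", "body": {"deltas": [[[2,2.4,-1,0,0,3.2],[4,4.7,-2,0,0,6.4],[6,7.1,-3.5,0,0,9.6],[6,7.1,-6,0,0,9.6],[6,7.1,-9,0,0,9.6],[6,7.1,-11,0,0,9.6],[6,7.1,-12,0,0,9.6],[6,7.1,-13,0,0,9.6],[6,7.1,-13.5,0,0,9.6],[6,7.1,-14,0,0,9.6],[6,7.1,-14,0,0,9.6]]]}}

```text
clock: 3.4
tcp_pos: [0.5655, -0.0595, 0.0913]
orientation: [0.0, 0.756, 0.655, 0.0]
wrist_force: [-0.5, -0.6, -0.4]
finger_gap: 0.0235
```

Run:
```python
from h import *
from workcell import *
s=read_camera('scene');q=[.578,-.0375,-.142]
overlay(s,q,'pics/a.png',(200,110,420,320),3.2,[(.571,-.0195),(.638,-.085),(.5025,-.0895)])
st=get_state();print(st['tcp_pos'],st['wrist_force'])
```

```text
[ 0.56573553 -0.05950442  0.09172236] [ 0.52801498 -0.37390597  0.03024205]
```

View pics/a.png

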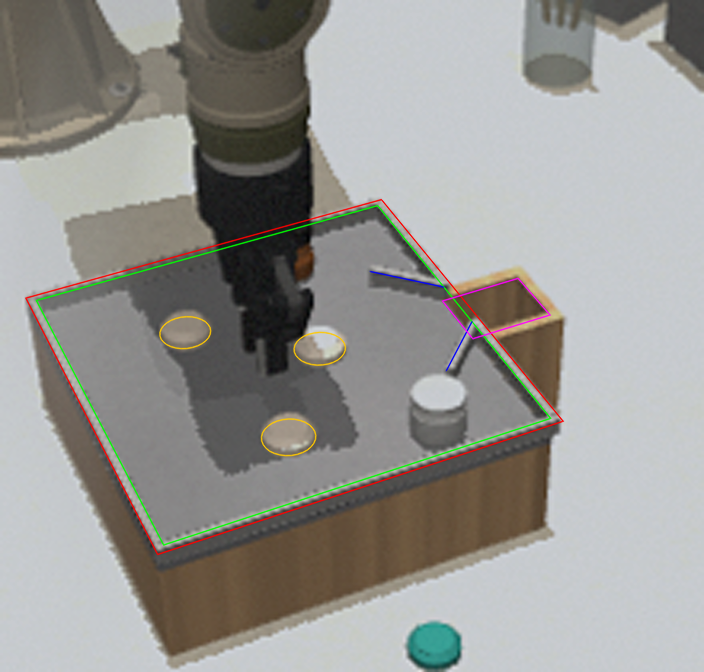

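Emit:
{"method": "send_rows", "body": {"deltas": [[[0,0,-0.2,0,0,0],[0,0,-0.4,0,0,0],[0.11,0.79,-0.4,0,0,0],[0.23,1.58,-0.4,0,0,0],[0.46,2.36,-0.4,0,0,0],[0.69,3.13,-0.4,0,0,0],[0.92,3.91,-0.4,0,0,0],[1.15,4.68,-0.4,0,0,0],[1.39,5.46,-0.4,0,0,0],[1.62,6.23,-0.4,0,0,0],[1.85,7.01,-0.4,0,0,0],[2.07,7.79,-0.4,0,0,0]]]}}

```text
clock: 4.65
tcp_pos: [0.5864, 0.0192, 0.0873]
orientation: [0.0, 0.756, 0.655, 0.0]
wrist_force: [-0.4, 0.4, -0.2]
finger_gap: 0.0237
```

```bash
cat > look.py <<'E'
import sys
from h import *
from workcell import *
q=[.578,-.0375,-.142]
n=sys.argv[1]
st=get_state();P=st['tcp_pos'];d=P[:2]-np.array(q[:2]);c,s_=np.cos(q[2]),np.sin(q[2])
print('tcp tray mm',((d@np.array([[c,-s_],[s_,c]]))*1000).round(1),P.round(4),st['wrist_force'].round(2),st['clock'],st['finger_gap'].round(4))
t=read_camera('top')
overlay(t,q,f'pics/{n}t.png',(250,180,450,350),2.2)
s=read_camera('scene')
overlay(s,q,f'pics/{n}s.png',(200,130,420,310),2.0)
a=cv2.imread(f'pics/{n}t.png');b=cv2.imread(f'pics/{n}s.png');h=max(a.shape[0],b.shape[0])
pad=lambda i:cv2.copyMakeBorder(i,0,h-i.shape[0],0,0,0)
im=np.hstack([pad(a),pad(b)]);k=min(1,800/im.shape[1])
cv2.imwrite(f'pics/{n}.png',cv2.resize(im,None,fx=k,fy=k,interpolation=cv2.INTER_AREA))
E
python3 look.py b
```

```text
Traceback (most recent call last):
  File "look.py", line 7, in <module>
    print('tcp tray mm',((d@np.array([[c,-s_],[s_,c]]))*1000).round(1),P.round(4),st['wrist_force'].round(2),st['clock'],st['finger_gap'].round(4))
                                                                                                                         ^^^^^^^^^^^^^^^^^^^^^^
AttributeError: 'float' object has no attribute 'round'
```

```bash
sed -i "s/st\['finger_gap'\].round(4)/st['finger_gap']/" look.py; python3 look.py b
```

```text
tcp tray mm [ 0.3 57.3] [0.5864 0.0192 0.0873] [-0.44  0.36 -0.16] 4.65 0.023700628740758935
```

View pics/b.png

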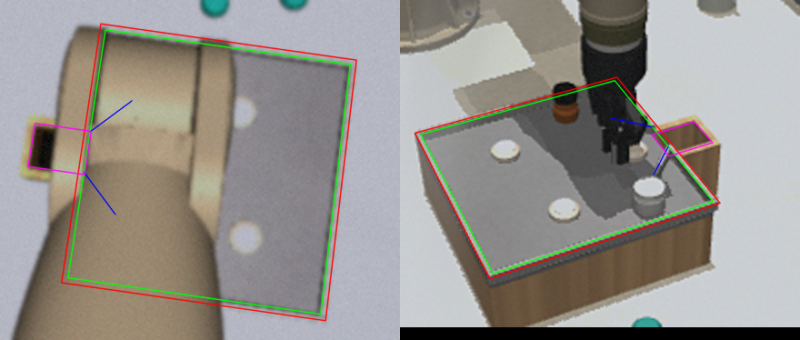

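Right panel: blank B sits in front of the fingertips at about (635,148), heading for the gate.

Emit:
{"method": "send_rows", "body": {"deltas": [[[0.09,0.6,0,0,0,0],[0.17,1.2,0,0,0,0],[0.26,1.8,0,0,0,0],[0.34,2.4,0,0,0,0],[0.43,3.0,0,0,0,0],[0.51,3.6,0,0,0,0],[0.57,4.0,0,0,0,0],[0.6,4.2,0,0,0,0],[0.62,4.35,0,0,0,0],[0.62,4.35,0,0,0,0]]]}}

```text
clock: 5.75
tcp_pos: [0.5924, 0.0622, 0.0873]
orientation: [0.0, 0.755, 0.655, 0.0]
wrist_force: [-0.1, 0.2, -0.4]
finger_gap: 0.0236
```

```bash
python3 look.py c
```

```text
tcp tray mm [  0.2 100.8] [0.5924 0.0622 0.0873] [-0.09  0.23 -0.41] 5.75 0.023634464438714607
```

View pics/c.png

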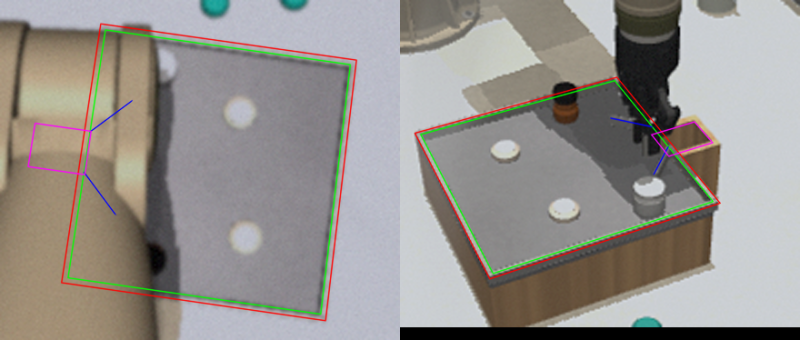

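Emit:
{"method": "send_rows", "body": {"deltas": [[[-0.3,-2,0,0,0,0],[-0.4,-3,1.5,0,0,0],[-0.5,-4,4,0,0,0],[0,-6,6,0,0,0],[1,-9,6,0,0,0],[2,-12,6,0,0,0],[3,-15.5,6,0,0,0],[4,-18.8,5,0,0,0],[4,-18.8,3,0,0,0],[4,-18.8,1,0,0,0],[4,-18.8,0.4,0,0,0],[4,-18.8,0.4,0,0,0]]]}}

```text
clock: 7.05
tcp_pos: [0.6314, -0.1257, 0.0902]
orientation: [-0.001, 0.756, 0.655, -0.001]
wrist_force: [-0.4, -0.1, 0.0]
finger_gap: 0.0241
```

```bash
python3 look.py d
```

```text
tcp tray mm [ 65.3 -79.8] [ 0.6314 -0.1257  0.0902] [-0.42 -0.11  0.05] 7.05 0.02412968009862606
```

View pics/d.png

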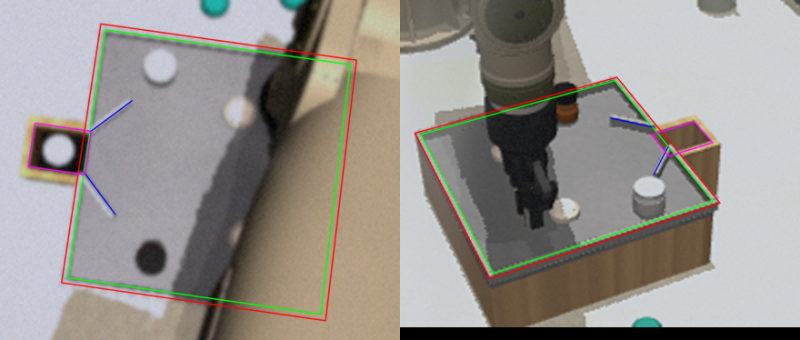

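Blank B shows in the slot, left panel (58,150). Next is blank A: contact it, then push diagonally to the centreline.

Emit:
{"method": "send_rows", "body": {"deltas": [[[0,0,-0.3,0,0,0],[0.18,0.78,-0.3,0,0,0],[0.3,1.57,-0.3,0,0,0],[-0.04,2.51,-0.3,0,0,0],[-0.38,3.45,-0.3,0,0,0],[-0.72,4.39,-0.3,0,0,0],[-1.06,5.33,-0.3,0,0,0],[-1.4,6.27,-0.3,0,0,0],[-1.74,7.21,-0.3,0,0,0],[-2.08,8.15,-0.3,0,0,0],[-2.42,9.09,-0.3,0,0,0]]]}}

```text
clock: 8.25
tcp_pos: [0.6079, -0.0343, 0.0883]
orientation: [0.0, 0.756, 0.655, 0.0]
wrist_force: [0.2, 0.4, -0.3]
finger_gap: 0.0239
```

```bash
python3 look.py e
```

```text
tcp tray mm [29.1  7.4] [ 0.6079 -0.0343  0.0883] [ 0.17  0.37 -0.31] 8.25 0.0238512974124878
```

View pics/e.png

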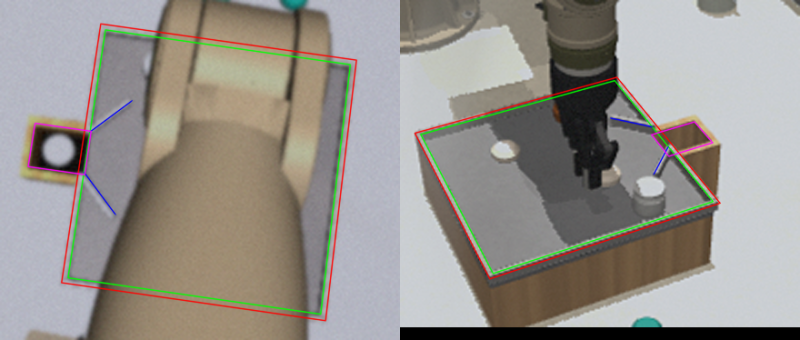

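Blank A is still cradled ahead of the fingers, right panel (610,177). Continuing.

Emit:
{"method": "send_rows", "body": {"deltas": [[[-0.35,0.94,0,0,0,0],[-0.71,1.89,0,0,0,0],[-1.06,2.83,0,0,0,0],[-1.41,3.77,0,0,0,0],[-1.77,4.72,0,0,0,0],[-2.12,5.66,0,0,0,0],[-2.03,6.3,0,0,0,0],[-1.94,6.95,0,0,0,0],[-1.85,7.6,0,0,0,0],[-1.76,8.2,0,0,0,0],[-1.68,8.8,0,0,0,0],[-1.6,9.3,0,0,0,0]]]}}

```text
clock: 9.55
tcp_pos: [0.5924, 0.0584, 0.0883]
orientation: [0.0, 0.756, 0.655, 0.0]
wrist_force: [-0.9, -1.3, 1.3]
finger_gap: 0.0242
```

```bash
python3 look.py f
```

```text
tcp tray mm [ 0.6 96.9] [0.5924 0.0584 0.0883] [-0.92 -1.32  1.34] 9.55 0.02415693153920249
```

View pics/f.png

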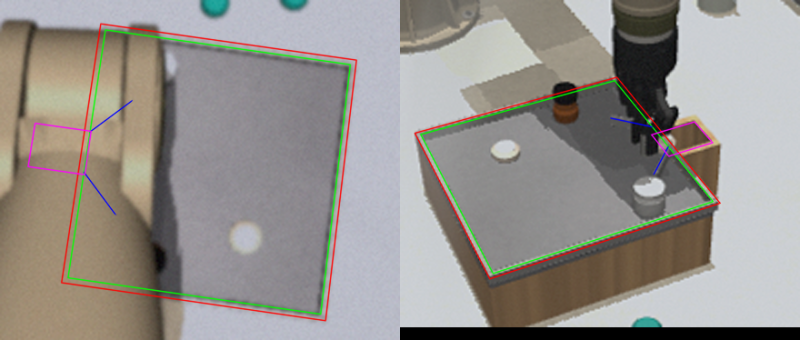

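Emit:
{"method": "send_rows", "body": {"deltas": [[[0.03,0.2,0,0,0,0],[0.05,0.35,0,0,0,0],[0.07,0.48,0,0,0,0],[0.07,0.48,0,0,0,0],[0.07,0.48,0,0,0,0]]]}}

```text
clock: 10.15
tcp_pos: [0.5929, 0.0627, 0.0883]
orientation: [0.0, 0.756, 0.655, 0.0]
wrist_force: [0.5, -0.0, -0.3]
finger_gap: 0.024
```

```bash
python3 look.py g
```

```text
tcp tray mm [  0.5 101.3] [0.5929 0.0627 0.0883] [ 0.54 -0.01 -0.34] 10.15 0.024011709613251678
```

View pics/g.png

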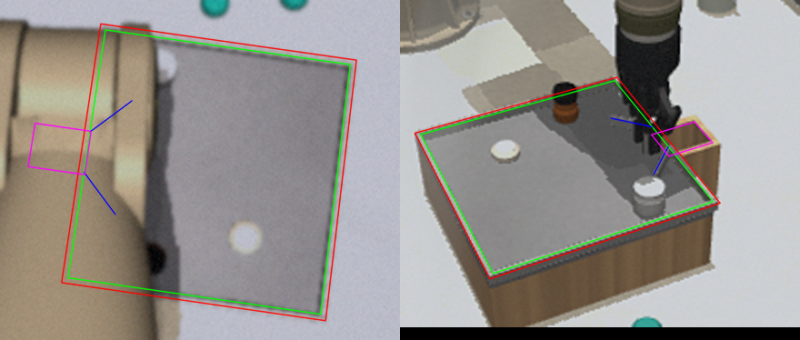

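Emit:
{"method": "send_rows", "body": {"deltas": [[[-0.3,-2,0,0,0,0],[-0.5,-3,1.5,0,0,0],[-0.8,-4.5,4,0,0,0],[-1.5,-7,6,0,0,0],[-3,-10,6,0,0,0],[-5,-13,6,0,0,0],[-7.5,-16,6,0,0,0],[-9.6,-19.3,5,0,0,0],[-9.6,-19.3,3,0,0,0],[-9.6,-19.3,1,0,0,0],[-9.6,-19.3,0.3,0,0,0],[-9.6,-19.3,0.3,0,0,0]]]}}

```text
clock: 11.45
tcp_pos: [0.496, -0.1299, 0.0905]
orientation: [-0.001, 0.756, 0.655, -0.0]
wrist_force: [1.0, -0.9, 0.5]
finger_gap: 0.0235
```

```bash
python3 look.py i
```

```text
tcp tray mm [ -68.1 -103.1] [ 0.496  -0.1299  0.0905] [ 0.96 -0.93  0.48] 11.45 0.02354188978635388
```

View pics/i.png

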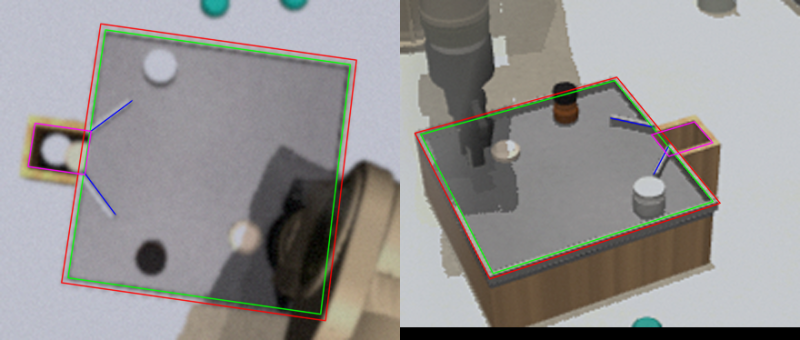

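Left panel: B is at (55,150), and A shows partly at (75,155) at the slot's gate side. I check their depth and take a closer look.

Run:
```python
from h import *
from workcell import *
t=read_camera('top');p=t
q=[.578,-.0375,-.142]
k,d=K(p);v,u=np.mgrid[232:276,258:300];nn=cv2.undistortPoints(np.c_[u.ravel(),v.ravel()].astype(float).reshape(-1,1,2),k,d)[:,0]
z=p['z_map'][232:276,258:300].ravel();X=((np.c_[nn,np.ones(len(nn))]*z[:,None])-p['t'])@p['R']
print((X[:,2].reshape(v.shape)*1000).round(0).astype(int)[::2,::2])
overlay(t,q,'pics/j.png',(250,225,310,285),10)
s=read_camera('scene');overlay(s,q,'pics/j2.png',(330,140,410,210),8)
```

```text
[[  -1   -3   -2   -1    0   -3   -4   -2   -4   -3   -4   -2    0    1
    -2   -3    2   -3   98   99   84]
 [   1   -2    2   -2   -1   -1   -1   -2   -3   -5   -2   -1   -3    2
    -1   -4   -1   -1   99   94   80]
 [  -1    3    0   -2    2    2   -1   -1    0    2   -2   -2    0    0
    -2   -6   -3   -2   94   97   83]
 [  -1   -4    0   83   82   84   -1   -4    1   -5   -2   -2   -1    1
    -3   -1   -3    0  100   86   84]
 [  -2   -2    1   84   84   82   86   83   83   82   82   85   84   -1
    -3   -4   -3   -1   97   84 1051]
 [  -2   -2    0   83   82   85   84   84   83   84   82   83   85   83
    86   81   85   83   98  100   97]
 [  -2    1   -3   84   84   64   50   56   65   68   78 1051   84   85
    84   82   83   84   96   97   97]
 [  -2   -1    3   84   82   58   20    3    5   19   22   32   40   46
    54   64   75   97   98   87   81]
 [  -3   -2    0   84   83   56   20    7    3   13   14   15    3    4
     5    7   15   27   32   84   86]
 [  -2    0   -2   81   80   48   16    5   13   14   16   17   20   17
     3    4    4    4    2   83   86]

[... 620 characters left out ...]
8
    24   20   19   14   83   84   85]
 [   1   80   80   85   43    9    6    3    2    2    4    3    3   20
    25   18   12   12   83   86   84]
 [  -5   84   82   87   86   86   82   83   85   84   83    5    3    3
     5    2    4   85   85   83   83]
 [   3   82   84   83   83   85   83   86   86   83   84   85   85   83
    84   85  100   98   86   85   81]
 [   2   -3   -2   -1   -4    6   37   62   84   83   82   82   83   83
    81   84   98   99   84   83   83]
 [  -3    2    0   -1    1    0   -5   -4   -1   -1   -1   -3    9   36
    62   95   99   98   98   86   84]
 [  -4   -2   -4   -3    0   -1   -7    0   -2   -1   -1    0    3    3
     2  101   98 1051   96   97   85]]
```

View pics/j.png

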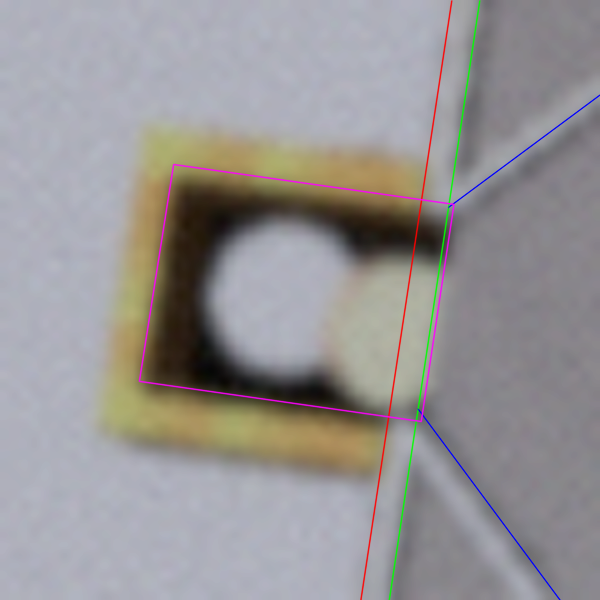

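Both lie on the slot floor: B at z≈15 mm, and A tilted at 15–35 mm. Now blank C.

Emit:
{"method": "send_rows", "body": {"deltas": [[[0,0,-0.3,0,0,0],[0.18,0.78,-0.3,0,0,0],[0.3,1.57,-0.3,0,0,0],[0.87,2.45,-0.3,0,0,0],[1.44,3.33,-0.3,0,0,0],[2.01,4.21,-0.3,0,0,0],[2.58,5.09,-0.3,0,0,0],[3.15,5.97,-0.3,0,0,0],[3.72,6.85,-0.3,0,0,0],[4.29,7.73,-0.3,0,0,0],[4.86,8.61,-0.3,0,0,0],[5.43,9.49,-0.3,0,0,0]]]}}

```text
clock: 12.85
tcp_pos: [0.5516, -0.0346, 0.0883]
orientation: [-0.0, 0.756, 0.655, 0.0]
wrist_force: [-0.6, -0.5, 0.8]
finger_gap: 0.0237
```

```bash
python3 look.py k
```

```text
tcp tray mm [-26.5  -0.8] [ 0.5516 -0.0346  0.0883] [-0.65 -0.47  0.85] 12.85 0.02372286590358737
```

View pics/k.png

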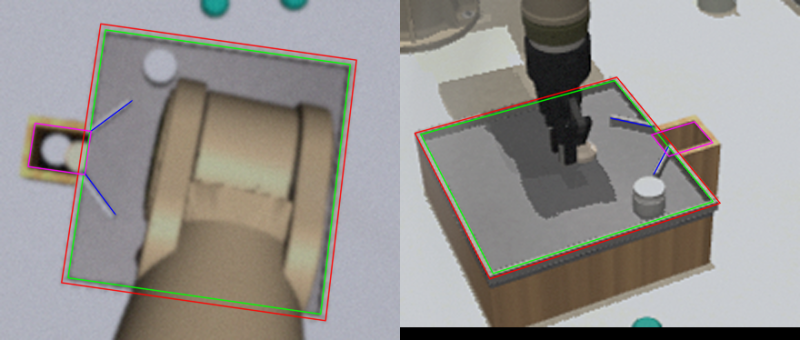

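C is cradled in front of the fingers, right panel (588,152). Continuing to the centreline and then straight on.

Emit:
{"method": "send_rows", "body": {"deltas": [[[0.5,0.81,0,0,0,0],[1.0,1.62,0,0,0,0],[1.5,2.43,0,0,0,0],[2.0,3.24,0,0,0,0],[2.5,4.05,0,0,0,0],[3.0,4.86,0,0,0,0],[3.49,5.66,0,0,0,0],[3.58,6.3,0,0,0,0],[3.67,6.95,0,0,0,0],[3.76,7.6,0,0,0,0],[3.85,8.2,0,0,0,0],[3.93,8.75,0,0,0,0]]]}}

```text
clock: 14.15
tcp_pos: [0.5904, 0.0526, 0.0884]
orientation: [0.0, 0.756, 0.655, 0.0]
wrist_force: [-0.6, 0.4, 0.1]
finger_gap: 0.0238
```

```bash
python3 look.py l
```

```text
tcp tray mm [-0.5 91. ] [0.5904 0.0526 0.0884] [-0.57  0.4   0.15] 14.15 0.023795187981874022
```

View pics/l.png

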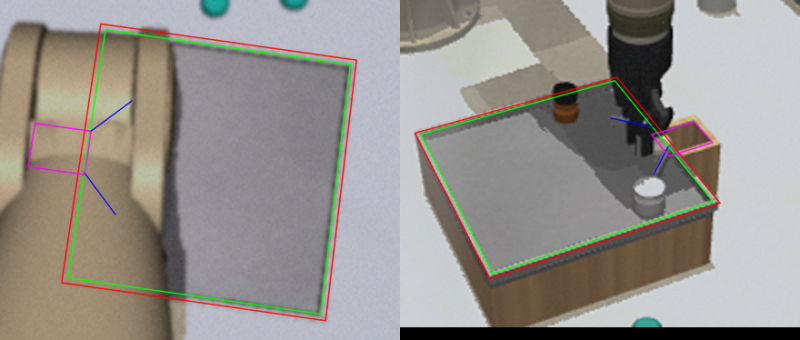

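Emit:
{"method": "send_rows", "body": {"deltas": [[[0.08,0.5,0,0,0,0],[0.13,0.8,0,0,0,0],[0.15,0.95,0,0,0,0],[0.16,1.03,0,0,0,0],[0.16,1.03,0,0,0,0],[0.16,1.03,0,0,0,0]]]}}

```text
clock: 14.85
tcp_pos: [0.5921, 0.0624, 0.0883]
orientation: [0.0, 0.756, 0.655, 0.0]
wrist_force: [0.5, -1.1, -0.1]
finger_gap: 0.0239
```

Emit:
{"method": "send_rows", "body": {"deltas": [[[-0.3,-2,0,0,0,0],[-0.5,-3,1.5,0,0,0],[-0.8,-4.5,4,0,0,0],[-1,-7,7,0,0,0],[-1,-10,9,0,0,0],[-1.5,-13,10,0,0,0],[-2,-16.5,11,0,0,0],[-2.5,-20,12,0,0,0],[-2.8,-23,12,0,0,0],[-3,-25,12,0,0,0],[-3,-25,12,0,0,0]]]}}

```text
clock: 15.95
tcp_pos: [0.5618, -0.1904, 0.2082]
orientation: [0.0, 0.757, 0.654, -0.0]
wrist_force: [0.0, 0.4, -1.0]
finger_gap: 0.0241
```

```bash
python3 look.py m
python3 - <<'E'
from h import *
from workcell import *
p=read_camera('top')
k,d=K(p);v,u=np.mgrid[232:276,258:300];nn=cv2.undistortPoints(np.c_[u.ravel(),v.ravel()].astype(float).reshape(-1,1,2),k,d)[:,0]
z=p['z_map'][232:276,258:300].ravel();X=((np.c_[nn,np.ones(len(nn))]*z[:,None])-p['t'])@p['R']
print((X[:,2].reshape(v.shape)*1000).round(0).astype(int)[12:36:2,8:40:2])
overlay(p,[.578,-.0375,-.142],'pics/n.png',(250,225,310,285),8)
E
```

```text
tcp tray mm [   5.6 -153.6] [ 0.5618 -0.1904  0.2082] [ 0.    0.41 -0.99] 15.95 0.024050998541044075
[[  85   62   46   57   64   69   78   84   83   80   84   80   85   81
    96   95]
 [  82   56   24    5    8   16   24   35   37   50   58   65   73   96
    99   86]
 [  86   55   17    1    4   14   18   12    5    2    2    8   14 1051
    29   84]
 [  81   46   10   15   17   12   21   19   15   14   39   43   33    2
     8   86]
 [  74   43    5   17   16   15   18   17   19   47   49   39   39 1051
     3   83]
 [  73   35    4   16   17   18   18   15   45   50   46   41   36   34
    88   86]
 [  62   33    3   17   13   13   16   14   49   51   45   38   35   34
    84   85]
 [  60   25    5   14   16   15   13   17   50   44   38   36   33   34
    82   84]
 [  53   21    6    5   15   17   16   17   44   42   39   35   34   33
    84   83]
 [  50   14    1    3    3    2   21    2   40   44   39   36   36   31
    86   86]
 [  42    6    4    3    6    3    5    5    6   39   39   33   34   13
    81   81]
 [  83   81   83   85   84   82 1051    2    4    2    2    5    5   82
    82   81]]
```

View pics/m.png

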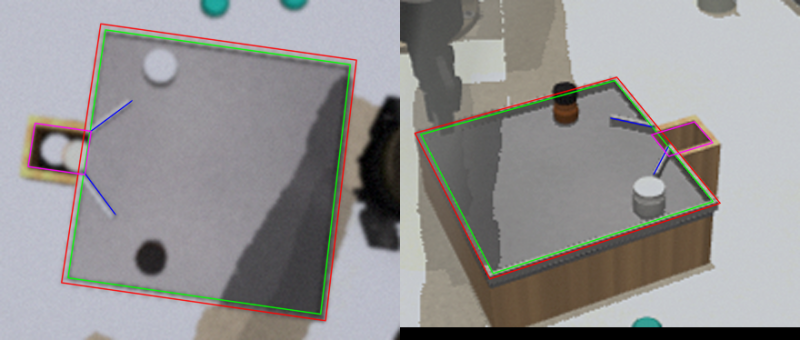

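View pics/n.png

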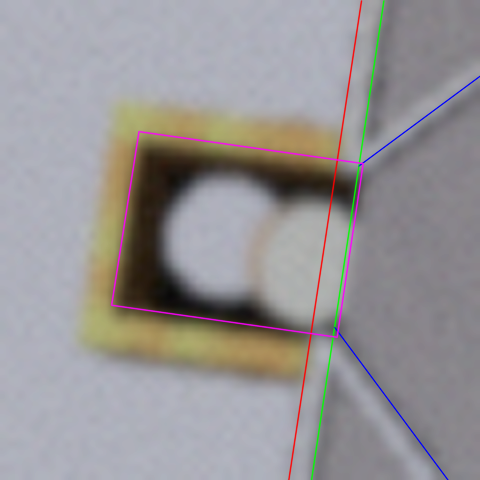

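The deck is empty. All three blanks are in the slot: B flat at 15 mm, with C stacked on the tilted A and topping out near 50 mm, below the 85 mm deck. The jar and tin have not moved.

```bash
python3 -c "
from workcell import *
print(hand_in())"
```

```text
the job is handed in; nothing more can be done
None
```

All three white blanks are in the slot, and I handed the job in at about 16 s of the 64 s allowed. I swept them one at a time (B, A, then C) along the deck and through the gate, cradled between fingertips about 24 mm apart. None was gripped or lifted.

- **Slot:** in the last top picture and its depth readings, one blank lies flat on the slot floor, its top about 15 mm above the table. The other two are stacked at a tilt beside it, topping out at about 50 mm, well below the 85 mm deck. The third blank covers most of the second, so I counted two from the depth rise and the earlier picture showing the second one in place.
- **Everything else:** the deck is clear of blanks, the jar and tin look unmoved in the pictures, and the arm is lifted clear. I did not check the bottle and brush again at the end; the arm stayed well away from both.
- **Forces:** wrist force readings at the end of each move stayed under about 2 N.

No check failed or disagreed.

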